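# Tare the dispensary scale with the bottle on it

## Task

One of the two counter scales has the tall bottle standing on its pan. With a fingertip push that scale's key cover fully open, then reach down into the well, press the sunken tare key right down, hold it there for a good second and let it come back up, leaving the cover open. Only touch and push, pick nothing up: the bottle stays standing where it is, and the other scale and the things around are left alone.

Things in the scene. Friction and masses are not known exactly. Their poses are not given: they have to be found in the camera images.
- scale_a: White counter scale, fixed, 280 mm deep (x) by 220 mm wide (y), flat top 55 mm above the table. Origin: centre of its underside; +x to its rear, +y to its left. Steel pan 144 mm across at the rear; covered key well at the front right, display front left. The bottle stands on this one: tare it.
- well_a (a point): centre of the mouth of scale_a's key well, level with the housing top, at (-80, -40, 55) mm in the scale's frame; axes as the scale's. Straight-sided opening, 52 mm along x by 36 mm along y. The flat tare key, 44 x 28 mm, fills its bottom, its top 18 mm below the mouth when up. Hidden while the cover is shut.
- key_a (a joint): travel of scale_a's tare key, straight down, m: 0 = up, 0.005 = fully down. Sprung: 1.5 N to start, 4 N fully down, then a hard stop.
- cover_a (a joint): travel of scale_a's key cover along the scale's +y (left), m: 0 = shut, 0.060 = fully open (stop); the well is clear from 0.046. A grey plate, 66 x 56 mm, its top 4 mm above the housing top. About 1.2 N of friction; stays where left; cannot be lifted. Starts up to 0.015 ajar.
- ridge_a (a point): top middle of the thumb ridge on scale_a's cover, 20 mm above the housing top; ridge 60 mm along the scale's x, 8 mm thick in y, flush with the cover's right (-y) edge. Bare housing, 42 mm wide when shut, lies on its -y side: push from there. Shut it is 24 mm to the -y side of the well's centre, fully open 36 mm to the +y side.
- scale_b: White counter scale, fixed, 280 mm deep (x) by 220 mm wide (y), flat top 55 mm above the table. Origin: centre of its underside; +x to its rear, +y to its left. Steel pan 144 mm across at the rear; covered key well at the front right, display front left. Identical to scale_a but carries the squat jar: leave alone.
- well_b (a point): centre of the mouth of scale_b's key well, level with the housing top, at (-80, -40, 55) mm in the scale's frame; axes as the scale's. Straight-sided opening, 52 mm along x by 36 mm along y. The flat tare key, 44 x 28 mm, fills its bottom, its top 18 mm below the mouth when up. Hidden while the cover is shut.
- key_b (a joint): travel of scale_b's tare key, straight down, m: 0 = up, 0.005 = fully down. Sprung: 1.5 N to start, 4 N fully down, then a hard stop.
- cover_b (a joint): travel of scale_b's key cover along the scale's +y (left), m: 0 = shut, 0.060 = fully open (stop); the well is clear from 0.046. A grey plate, 66 x 56 mm, its top 4 mm above the housing top. About 1.2 N of friction; stays where left; cannot be lifted. Starts up to 0.015 ajar.
- ridge_b (a point): top middle of the thumb ridge on scale_b's cover, 20 mm above the housing top; ridge 60 mm along the scale's x, 8 mm thick in y, flush with the cover's right (-y) edge. Bare housing, 42 mm wide when shut, lies on its -y side: push from there. Shut it is 24 mm to the -y side of the well's centre, fully open 36 mm to the +y side.
- pan_a (a point): centre of the pan surface of scale_a, 64 mm above the table.
- bottle: tall amber bottle with narrow neck and white cap, 54 mm across, 113 mm tall, loose, standing near the middle of scale_a's pan. Origin: centre of its underside.
- jar: squat amber jar with a white lid, 62 mm across, 50 mm tall, loose, on the pan of scale_b. Origin: centre of its underside.
- vial0: small amber vial with white cap, 24 mm across, 47 mm tall, loose, on the table between the scales; bystander. Origin: centre of its underside.
- vial1: small amber vial with white cap, 24 mm across, 47 mm tall, loose, at the left of the table; bystander. Origin: centre of its underside.
- vial2: small amber vial with white cap, 24 mm across, 47 mm tall, loose, at the left of the table; bystander. Origin: centre of its underside.
- dish: glass bowl, 110 mm across, 60 mm tall, loose, at the left; bystander. Origin: centre of its underside.
- mug: ceramic mug, 80 mm across, 90 mm tall, loose, at the right; bystander. Origin: centre of its underside.
- weight: brass check weight with a knob, 36 mm across, 48 mm tall, loose, at the right; bystander. Origin: centre of its underside.
There are look-alikes about, which are no part of the job. What is shaped like the bottle but green, pink or purple is not meant.

How it is judged (in metres and radians):
On the way, in this order (a step that is already met when the one before it is completed fails the run):
1. the cover of the bottle's scale has been pushed open, clear of the well (value of joint cover_a above 0.048 m), for 0.1 s.
2. the sunken tare key is held right down by the fingers, with the cover open (value of joint key_a above 0.004 m and contact force between the fingers and key_a above 0.5 N and value of joint cover_a above 0.046 m), for 0.7 s.
At the end, for the whole second after the job is handed in: On the bottle's scale the cover is at least 48 mm open and the key up again (within 1 mm); the bottle stands upright, at rest, within 15 mm of its start; the other key is up, its cover within 10 mm and the jar and bystanders within 20 mm of their starts (value of joint each of key_a, key_b below 0.001 m and value of joint cover_a above 0.048 m and angle between bottle's own z axis and vertical below 0.1 rad and distance of bottle from where it was at the start of the episode below 0.015 m and horizontal distance between bottle and pan_a below 0.05 m and linear speed of bottle below 0.02 m/s and contact force between bottle and scale_a above 0.3 N and distance of ridge_b from where it was at the start of the episode below 0.01 m and distance of each of jar, vial0, vial1, vial2, dish, mug, weight from where it was at the start of the episode below 0.02 m); the robot touches nothing.
It fails at once if the bottle is lifted, shifted over 15 mm or tipped (distance of bottle from where it was at the start of the episode above 0.015 m or angle between bottle's own z axis and vertical above 0.25 rad).
It fails at once if the other scale's key is pressed or its cover moved over 10 mm (value of joint key_b above 0.002 m or distance of ridge_b from where it was at the start of the episode above 0.01 m).
It fails at once if the jar or a bystander is lifted, carried or pushed over 20 mm (distance of any of jar, vial0, vial1, vial2, dish, mug, weight from where it was at the start of the episode above 0.02 m).
It also fails if it takes over 38 s, if anything falls off the work surface, if the arm or the gripper's body presses on something with over 40 N, if the wrist force passes 120 N, or if a joint passes its speed limit or range.

## Robot

A 6-joint arm with a two-finger parallel gripper is mounted at the origin on the work surface. World frame = base frame: x ahead of the robot, y to its left, z up, the work surface at z = 0. Lengths are in m, angles in degrees, forces in N, time in s.
With the tool pointing down it reaches from about 0.35 to 0.875 m from the base axis. Payload 4.2 kg.
Tool frame: the origin (TCP) lies at the very end of the fingers, on their centre line; the grasp point (between the pads) lies 19 mm behind it (r.grip_point_offset is the distance from the TCP to the grasp point, in m); z points along the fingers, y is the line along which they close (so a half turn about z gives the same grasp; the last joint's range is limited). The gripper opens to 87 mm and grips with 3 to 60 N. Pads are 19 mm wide; open, the fingers measure 117 mm over their backs; the gripper's body (75 mm by 190 mm) begins 51 mm behind the grasp point.
Start: joints at [-50.787, 22.042, 0.453, 0, -68.411, -14.817], TCP at [0.258, -0.569, 0.184] pointing down, gripper open.
Joint ranges: [-179.83, 179.83], [-69.29, 118.12], [-61.27, 80.66], [-181.25, 117.63], [-171.15, -9.14], [-177.46, 177.46]. Speed limits (degrees/s): [159.86, 159.86, 180, 180, 180, 180].

## Interface

Orientations are given as a 3x3 rotation matrix whose columns are the frame's x, y, z axes.
In Python, from station import r, cams gives the robot as it stands. The module is installed in compiled form; this text tells all that it offers.
- The arm moves only by the shell command python3 -m handwheel 'ROWS'. ROWS is JSON, a list that holds one entry, the list of rows, each a list of 7 numbers: the turn, a rotation vector about the tool's x, y, z in units of 6 degrees (1.0 is 6 degrees), then the shift along the tool's x, y, z in m, then the finger opening in m, from 0 to 0.087. In form: [[[ax, ay, az, x, y, z, jaw], ...]]. A call has 1 to 12 rows; each row shifts and turns the commanded pose from where the row before left it, along the tool's axes as they then stand; what a row does not reach is not made up. A row lasts 1/10 s, in which the tool goes at most 50 mm and 8.59 degrees, less where a joint would pass 70% of its speed; a pose out of reach is approached as far as the arm can. A call with a gripper value outside its range is refused whole. The fingers move at their own pace and stop on an object; the grip force is fixed at half the most. Time passes only in rows, so rows that do not move let the fingers close. It gives the time, the measured TCP pose, the force, the opening and the grip force at its end, in the units of the state.
- r.sense(): the state, without advancing time (a new reading comes with each control period).
- cams.capture(name): name is "scene" or "top"; returns the picture (400x640x3 uint8, red, green, blue); there is no depth.
- cams.get_calibration(name): a dict with "camera_matrix" (3x3 intrinsics, pixels), "rvec" (rotation vector, rad) and "tvec" (3), from world to camera coordinates, as OpenCV has them. Camera axes: x right, y down, z forward; pixel columns grow to the right and rows downward; lengths in m; the calibration is good to about 2 mm. A picture is of the moment at which its call begins. get_calibration takes no time and is no camera call.
- r.finish_job(): hands the job in; it is judged then, once.
The state is a dict: "time_s": time; "joints": joint angles; "joint_velocities": joint speeds; "effort": joint torques, N m; "tcp_pos": TCP position; "ee_rot": TCP orientation; "wrist_force": force on the tool from outside, world axes, zero at the start; "moment": the same for the moment, N m; "gripper_width": opening from 0.0 (shut) to 1.0 (fully open); "gripper_force": force on a finger pad.
Only numpy, scipy, OpenCV 4.12 (cv2) and the standard library are available. Lean on these libraries where they do the work, as an engineer would, in place of code of your own. Each camera call takes 0.05 s, during which the arm holds its last target. There are 200 camera calls.

## Working session

There is one attempt and no reset: what is moved stays moved. The work goes in short steps, Python scripts to look and compute and a shell command to move; the robot and the scene stay as the last step left them, time stands still between calls to the robot, and variables do not carry over. Pictures are saved under pics/ and viewed, at most 10 in all, crops included, and the job is handed in when it is done.

```bash
mkdir -p pics; python3 - <<'E'
from station import r,cams
import cv2
for n in("scene","top"):
    im=cams.capture(n); cv2.imwrite(f"pics/{n}0.png",im[...,::-1]); c=cams.get_calibration(n); print(n,c)
s=r.sense();print(s["time_s"],s["tcp_pos"],s["ee_rot"],s["gripper_width"])
E
```

```text
scene {'camera_matrix': array([[467.66335723,   0.        , 326.02231598],
       [  0.        , 467.66335723, 199.54493499],
       [  0.        ,   0.        ,   1.        ]]), 'rvec': array([ 0.84458323,  2.50425809, -1.09602777]), 'tvec': array([ 0.4393557 , -0.19909921,  1.68926062])}
top {'camera_matrix': array([[409.10085044,   0.        , 316.353975  ],
       [  0.        , 409.10085044, 193.86217877],
       [  0.        ,   0.        ,   1.        ]]), 'rvec': array([ 2.04644112, -2.16759076,  0.25025492]), 'tvec': array([0.04798209, 0.60872231, 1.45882148])}
0.1 [ 0.2579103  -0.56862273  0.18309607] [[-9.10769506e-01 -4.12914135e-01 -9.08317818e-04]
 [-4.12915118e-01  9.10767872e-01  1.72880220e-03]
 [ 1.13419821e-04  1.94959849e-03 -9.99998093e-01]] 0.996243301240851
```

View pics/top0.png

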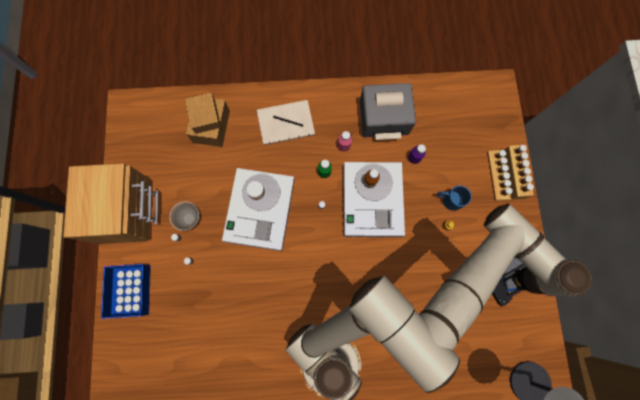

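View pics/scene0.png

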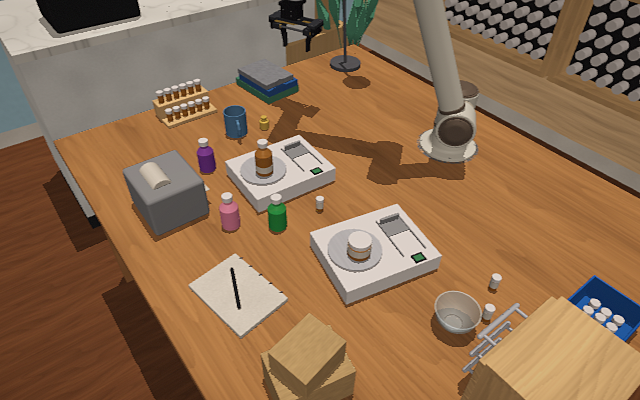

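The top view shows the bottle's scale at px (342–404, 162–236), with its grey cover at about (378, 219). The jar's scale is on the left at about (258, 208). Green, pink and purple bottles are the look-alikes.

```bash
cat > h.py <<'E'
import numpy as np,cv2
from station import r,cams
def cam(n):
    c=cams.get_calibration(n);R=cv2.Rodrigues(c["rvec"])[0];return c["camera_matrix"],R,c["tvec"],c
def ray(n,uv,z):
    K,R,t,c=cam(n);C=-R.T@t;uv=np.atleast_2d(np.float64(uv))
    d=(np.linalg.inv(K)@np.c_[uv,np.ones(len(uv))].T).T@R
    return C+d*((z-C[2])/d[:,2])[:,None]
def proj(n,P):
    K,R,t,c=cam(n);return cv2.projectPoints(np.float64(P).reshape(-1,3),c["rvec"],c["tvec"],K,None)[0][:,0]
E
python3 - <<'E'
from h import *
im=cv2.imread("pics/top0.png");K,R,t,c=cam("top");print("C",-R.T@t)
hsv=cv2.cvtColor(im,cv2.COLOR_BGR2HSV)
m=((hsv[...,1]<40)&(hsv[...,2]>175)).astype(np.uint8);m[:, :335]=0;m[:,412:]=0;m[:150]=0;m[245:]=0
m=cv2.morphologyEx(m,cv2.MORPH_OPEN,np.ones((3,3)))
n=max(cv2.findContours(m,0,2)[0],key=cv2.contourArea)
rc=cv2.minAreaRect(n);b=cv2.boxPoints(rc);W=ray("top",b,.055)
print(rc,W[:,:2],np.linalg.norm(np.diff(W,axis=0),axis=1),W.mean(0))
x=cv2.resize(im[155:245,330:415],None,fx=6.5,fy=6.5,interpolation=cv2.INTER_CUBIC)
y=cv2.resize(cv2.imread("pics/scene0.png")[130:215,220:340],None,fx=6.5,fy=6.5,interpolation=cv2.INTER_CUBIC)
cv2.imwrite("pics/t1.png",x);cv2.imwrite("pics/s1.png",y)
E
```

```text
C [0.27113822 0.04080604 1.55750576]
((374.5, 198.0), (72.0, 59.0), 90.0) [[ 0.73252556 -0.10435336]
 [ 0.71974844 -0.33067572]
 [ 0.44355155 -0.30132751]
 [ 0.45604382 -0.08393761]] [0.22668274 0.27775176 0.21774853] [ 0.58796734 -0.20507355  0.055     ]
```

View pics/t1.png

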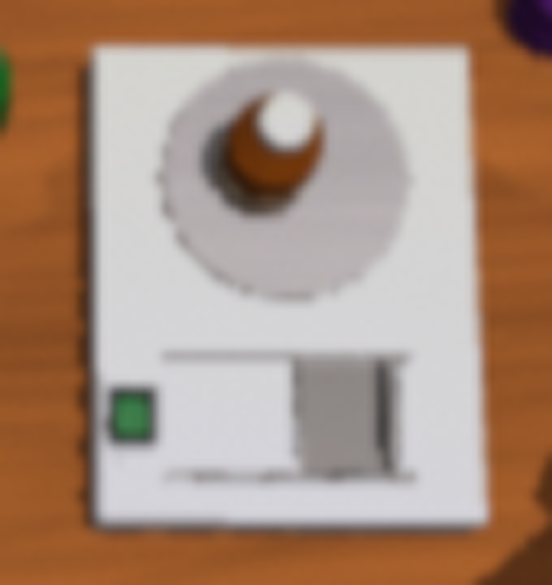

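View pics/s1.png

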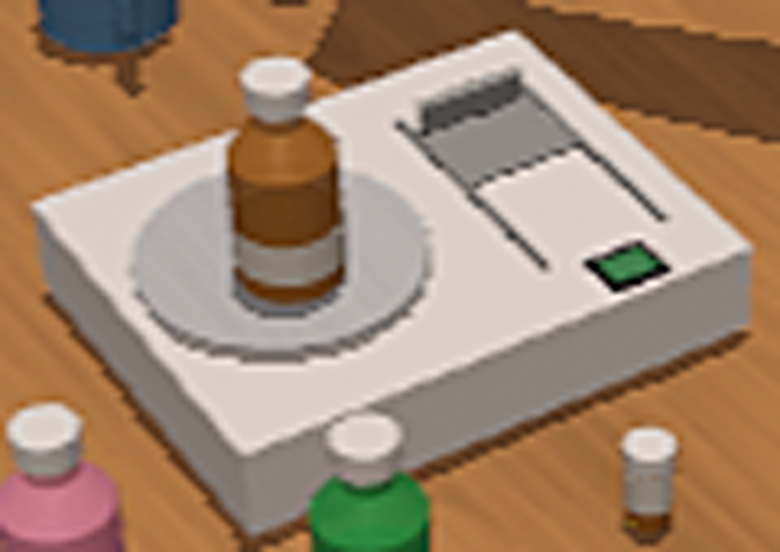

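The crops show the housing corners clearly: top crop (93,47), (468,47), (488,523), (93,525). The cover is nearly shut, with its ridge at its right edge (crop x about 385).

```bash
python3 - <<'E'
from h import *
M=np.array([[.14,.11],[.14,-.11],[-.14,-.11],[-.14,.11]]) # RL RR FR FL
T=np.array([[93,47],[468,47],[488,523],[93,525]])/6.5+[330,155]-.42
S=np.array([[245,455],[33,207],[515,32],[752,250]])/6.5+[220,130]-.42
def fit(A,B):
    a=A-A.mean(0);b=B-B.mean(0);th=np.arctan2((a[:,0]*b[:,1]-a[:,1]*b[:,0]).sum(),(a*b).sum())
    R=np.array([[np.cos(th),-np.sin(th)],[np.sin(th),np.cos(th)]]);t=B.mean(0)-R@A.mean(0)
    return th,R,t,np.abs(A@R.T+t-B).max(0)
Wt=ray("top",T,.055)[:,:2];Ws=ray("scene",S,.055)[:,:2]
for W in(Wt,Ws):
    th,R,t,e=fit(M,W);print(np.degrees(th),t,e)
th,R,t,e=fit(np.r_[M,M],np.r_[Wt,Ws]);print("all",np.degrees(th),t,e)
np.save("pose.npy",[th,*t])
loc=lambda n,p,o,z:(ray(n,np.array(p)/6.5+o-.42,z)[:,:2]-t)@R
print("cover L edge/R edge (top)",loc("top",[[293,358],[300,472],[398,365],[395,470]],[330,155],.059))
print("ridge top (top)",loc("top",[[374,360],[390,362],[378,470],[392,470]],[330,155],.075))
print("cover L edge corners, ridge top ends (scene)",loc("scene",[[475,190],[578,145]],[220,130],.059),loc("scene",[[420,103],[520,70]],[220,130],.075))
print("pan",loc("top",[[288,178]],[330,155],.064))
w=lambda x,y:R@[x,y]+t
for y in(-.095,-.085,-.064,-.04,-.004,.02):print(y,w(-.08,y))
E
```

```text
-3.6220942142302803 [ 0.58635841 -0.20110737] [0.00228176 0.00300424]
-3.6057961315284985 [ 0.58949311 -0.20004753] [0.00169083 0.00135713]
all -3.614004949129938 [ 0.58792576 -0.20057745] [0.00383237 0.00249306]
cover L edge/R edge (top) [[-0.04781086 -0.00316263]
 [-0.11363479 -0.0053766 ]
 [-0.05153007 -0.06329219]
 [-0.11217878 -0.05942641]]
ridge top (top) [[-0.05171631 -0.04673011]
 [-0.05281546 -0.05577631]
 [-0.11457438 -0.04686811]
 [-0.11452893 -0.05474495]]
cover L edge corners, ridge top ends (scene) [[-0.04599095  0.00176105]
 [-0.10923228 -0.0021851 ]] [[-0.04951931 -0.05684596]
 [-0.10725527 -0.05416828]]
pan [[ 0.05748491 -0.00235826]]
-0.095 [ 0.50209658 -0.29034577]
-0.085 [ 0.50272692 -0.28036565]
-0.064 [ 0.50405065 -0.25940742]
-0.04 [ 0.50556347 -0.23545514]
-0.004 [ 0.50783271 -0.19952674]
0.02 [ 0.50934554 -0.17557446]
```

```bash
python3 - <<'E'
from h import *
th,*t=np.load("pose.npy");R=np.array([[np.cos(th),-np.sin(th)],[np.sin(th),np.cos(th)]])
im=cv2.imread("pics/top0.png")
loc=lambda n,p,z:(ray(n,p,z)[:,:2]-t)@R
print("cap",loc("top",np.array([[287,121]])/6.5+[330,155]-.42,.177))
print("scene base L/R sides & cap",loc("scene",np.array([[287,287]])/6.5+[220,130]-.42,.066),loc("scene",np.array([[275,70]])/6.5+[220,130]-.42,.177))
print(proj("top",[.5+.0,-.45,0]),ray("top",[[456,198],[449,225]],.045))
E
python3 -m handwheel '[[[0,0,-1.29,0,0,0,0],[0,0,-1.29,0,0,0,0],[0,0,-1.29,0,0,0,0],[0,0,-1.29,0,0,0,0],[0,0,-1.29,0,0,0,0],[0,0,-1.29,0,0,0,0],[0,0,-1.29,0,0,0,0],[0,0,-1.29,0,0,0,0]]]'
```

```text
cap [[0.05980448 0.01423844]]
scene base L/R sides & cap [[0.07255115 0.02634933]] [[0.06132256 0.01034122]]
[[437.72285358 219.04858948]] [[ 0.56969694 -0.51513405  0.045     ]
 [ 0.46861744 -0.47514151  0.045     ]]
time_s: 0.9
tcp_pos: [0.258, -0.5688, 0.1834]
ee_rot: [[-0.059, -0.998, -0.001], [-0.998, 0.059, 0.001], [-0.001, 0.001, -1.0]]
wrist_force: [-0.2, 0.0, 0.3]
gripper_width: 0.353
gripper_force: 0.0
```

```bash
python3 -m handwheel '[[[0,0,0,-0.033,-0.0247,0,0],[0,0,0,-0.033,-0.0247,0,0],[0,0,0,-0.033,-0.0247,0,0],[0,0,0,-0.033,-0.0247,0,0],[0,0,0,-0.033,-0.0247,0,0],[0,0,0,-0.033,-0.0247,0,0],[0,0,0,-0.033,-0.0247,0,0],[0,0,0,-0.033,-0.0247,0,0],[0,0,0,-0.033,-0.0247,0,0],[0,0,0,0,0,0,0]]]'
python3 -m handwheel '[[[0,0,0,0,0,0.03,0],[0,0,0,0,0,0.03,0],[0,0,0,0,0,0.02,0],[0,0,0,0,0,0.02,0],[0,0,0,0,0,0.01,0],[0,0,0,0,0,0,0],[0,0,0,0,0,0,0]]]'
python3 - <<'E'
from h import *
a=cams.capture("scene")[100:230,210:350,::-1];b=cams.capture("top")[140:270,320:430,::-1]
cv2.imwrite("pics/p2.png",np.hstack([cv2.resize(a,None,fx=3,fy=3),cv2.resize(b,None,fx=3,fy=3)]))
E
```

```text
time_s: 1.9
tcp_pos: [0.5016, -0.2838, 0.1834]
ee_rot: [[-0.059, -0.998, 0.0], [-0.998, 0.059, 0.001], [-0.001, 0.0, -1.0]]
wrist_force: [-1.7, -0.5, -0.0]
gripper_width: 0.005
gripper_force: 0.0
time_s: 2.6
tcp_pos: [0.4994, -0.2875, 0.0746]
ee_rot: [[-0.064, -0.998, 0.001], [-0.998, 0.064, -0.001], [0.001, -0.001, -1.0]]
wrist_force: [0.8, 0.1, 1.1]
gripper_width: 0.004
gripper_force: 0.0
```

View pics/p2.png

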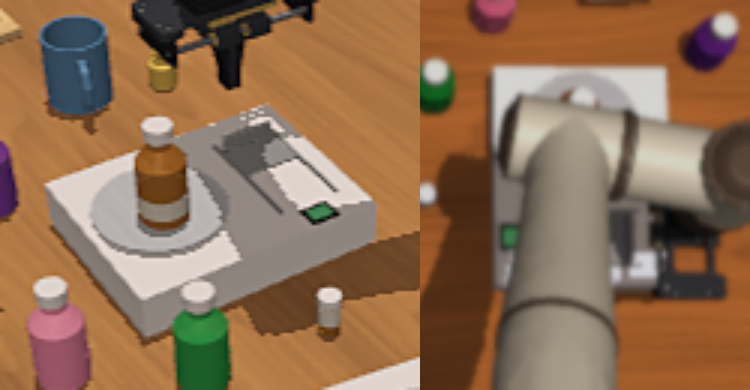

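The left crop shows the closed fingertip (crop (232, 85), px about (287,128)) near the right edge of the housing; the bottle is undisturbed. I'll check the tip's position by projection.

```bash
python3 - <<'E'
from h import *
s=r.sense();p=s["tcp_pos"];print(p,s["wrist_force"],s["time_s"],proj("scene",p),ray("scene",[[287,128]],p[2]))
th,*t=np.load("pose.npy");R=np.array([[np.cos(th),-np.sin(th)],[np.sin(th),np.cos(th)]])
print((p[:2]-t)@R, proj("scene",[.5,-.29,.055]))
E
```

```text
[ 0.49992904 -0.28746992  0.0752936 ] [ 0.18005891  0.27278604 -0.09601175] 2.7 [[287.29177868 137.04365397]] [[ 0.47016343 -0.33289467  0.0752936 ]]
[-0.0823445 -0.0922665] [[287.06369274 141.66258515]]
```

```bash
python3 - <<'E'
from h import *
p=np.array([.2579,-.5686,.1831]);y=np.array([-.413,.911,0]);print(proj("scene",[p+y*.05,p-y*.05,p]))
a=cv2.imread("pics/scene0.png")[0:70,250:350]
b=cams.capture("scene")[100:170,250:350,::-1]
q=proj("scene",r.sense()["tcp_pos"]);print(q)
cv2.imwrite("pics/p3.png",np.hstack([cv2.resize(a,None,fx=4,fy=4),cv2.resize(b,None,fx=4,fy=4,interpolation=cv2.INTER_NEAREST)]))
E
```

```text
[[308.77669674  60.45908861]
 [285.99414433  54.48448299]
 [297.2785273   57.44375361]]
[[287.32090539 137.05058224]]
```

View pics/p3.png

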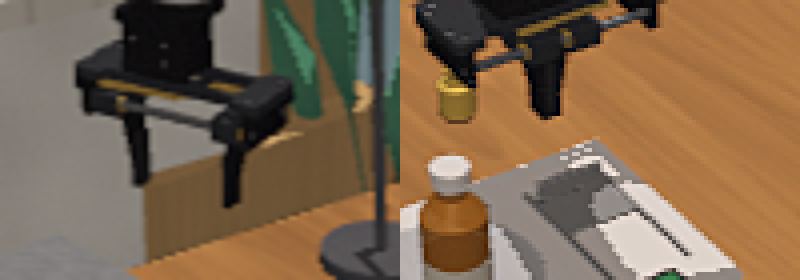

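The drawn fingertips end about 8 px above the projected TCP in both poses. That could be a short drawn finger or a real offset, so I'll feel for the housing top at this spot with a gentle descent.

```bash
python3 -m handwheel '[[[0,0,0,0,0,0.008,0],[0,0,0,0,0,0.007,0],[0,0,0,0,0,0.003,0],[0,0,0,0,0,0,0],[0,0,0,0,0,0,0]]]'
python3 -m handwheel '[[[0,0,0,0,0,0.001,0],[0,0,0,0,0,0.001,0],[0,0,0,0,0,0.001,0],[0,0,0,0,0,0.001,0],[0,0,0,0,0,0,0]]]'
```

```text
time_s: 3.25
tcp_pos: [0.4991, -0.2871, 0.0559]
ee_rot: [[-0.064, -0.998, -0.0], [-0.998, 0.064, -0.0], [0.0, 0.0, -1.0]]
wrist_force: [-0.3, -0.8, 0.6]
gripper_width: 0.007
gripper_force: 0.0
time_s: 3.75
tcp_pos: [0.499, -0.287, 0.0519]
ee_rot: [[-0.064, -0.998, -0.0], [-0.998, 0.064, 0.0], [-0.0, 0.0, -1.0]]
wrist_force: [-0.5, -0.2, 0.4]
gripper_width: 0.005
gripper_force: 0.0
```

```bash
python3 - <<'E'
from h import *
p=r.sense()["tcp_pos"];print(p)
for dz in(0,.03,.1,.15):print(dz,proj("top",p+[0,0,dz]),proj("scene",p+[0,0,dz]))
a=cams.capture("scene")[90:170,240:340,::-1];b=cams.capture("top")[180:260,350:450,::-1]
cv2.imwrite("pics/p4.png",np.hstack([cv2.resize(a,None,fx=4,fy=4,interpolation=0),cv2.resize(b,None,fx=4,fy=4,interpolation=0)]))
E
```

```text
[ 0.49898475 -0.28702365  0.05190674]
0 [[398.43275345 219.52105877]] [[287.83882175 142.72130709]]
0.03 [[400.08308676 218.19360231]] [[287.53092081 135.37445639]]
0.1 [[404.19695628 214.88458427]] [[286.78068315 117.47297158]]
0.15 [[407.38486972 212.32036511]] [[286.21568922 103.99160316]]
```

View pics/p4.png

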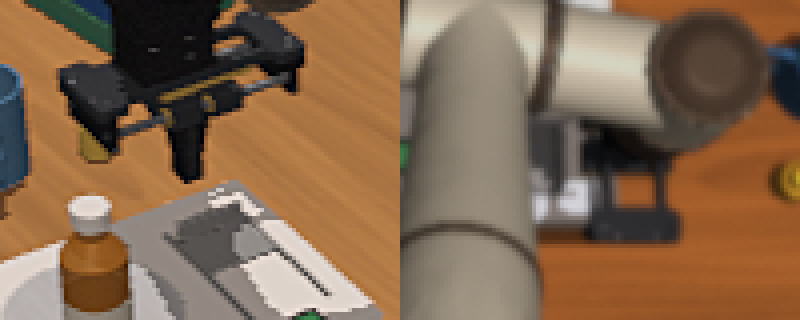

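The fingertip at px (287,135) projects to about 28 mm above the reported TCP, and both views agree the offset is vertical. I'll keep feeling downward in small steps.

```bash
python3 -m handwheel '[[[0,0,0,0,0,0.004,0],[0,0,0,0,0,0.004,0],[0,0,0,0,0,0,0],[0,0,0,0,0,0,0]]]'
for i in 1 ; do python3 -m handwheel '[[[0,0,0,0,0,0.002,0],[0,0,0,0,0,0.002,0],[0,0,0,0,0,0.002,0],[0,0,0,0,0,0,0]]]'; done
```

```text
time_s: 4.25
tcp_pos: [0.4989, -0.287, 0.0438]
ee_rot: [[-0.064, -0.998, -0.001], [-0.998, 0.064, 0.0], [-0.0, 0.001, -1.0]]
wrist_force: [0.0, 0.2, -0.0]
gripper_width: 0.003
gripper_force: 0.0
time_s: 4.65
tcp_pos: [0.4988, -0.287, 0.0377]
ee_rot: [[-0.064, -0.998, -0.001], [-0.998, 0.064, 0.0], [-0.0, 0.001, -1.0]]
wrist_force: [-0.3, -0.3, 0.3]
gripper_width: 0.009
gripper_force: 0.0
```

```bash
python3 -m handwheel '[[[0,0,0,0,0,0.0015,0],[0,0,0,0,0,0.0015,0],[0,0,0,0,0,0,0]]]'
python3 -m handwheel '[[[0,0,0,0,0,0.0015,0],[0,0,0,0,0,0.0015,0],[0,0,0,0,0,0,0]]]'
```

```text
time_s: 4.95
tcp_pos: [0.4989, -0.287, 0.0348]
ee_rot: [[-0.064, -0.998, -0.0], [-0.998, 0.064, 0.0], [-0.0, 0.0, -1.0]]
wrist_force: [0.7, -0.8, -0.8]
gripper_width: 0.008
gripper_force: 0.0
time_s: 5.25
tcp_pos: [0.4989, -0.287, 0.0318]
ee_rot: [[-0.064, -0.998, -0.001], [-0.998, 0.064, 0.0], [-0.0, 0.001, -1.0]]
wrist_force: [-0.4, -0.4, 0.1]
gripper_width: 0.004
gripper_force: 0.0
```

```bash
python3 -m handwheel '[[[0,0,0,0,0,0.001,0],[0,0,0,0,0,0.001,0],[0,0,0,0,0,0,0]]]'
python3 -m handwheel '[[[0,0,0,0,0,0.001,0],[0,0,0,0,0,0.001,0],[0,0,0,0,0,0,0]]]'
python3 -m handwheel '[[[0,0,0,0,0,0.001,0],[0,0,0,0,0,0.001,0],[0,0,0,0,0,0,0]]]'
python3 - <<'E'
from h import *
p=r.sense()["tcp_pos"];print(p,proj("scene",[p,p+[0,0,.03]]))
a=cams.capture("scene")[90:170,240:340,::-1]
cv2.imwrite("pics/p5.png",cv2.resize(a,None,fx=6,fy=6,interpolation=0))
E
```

```text
time_s: 5.55
tcp_pos: [0.499, -0.287, 0.0299]
ee_rot: [[-0.064, -0.998, -0.0], [-0.998, 0.064, 0.0], [-0.0, 0.0, -1.0]]
wrist_force: [-0.9, 0.1, -0.7]
gripper_width: 0.007
gripper_force: 0.0
time_s: 5.85
tcp_pos: [0.499, -0.287, 0.0279]
ee_rot: [[-0.064, -0.998, -0.0], [-0.998, 0.064, 0.0], [-0.0, 0.0, -1.0]]
wrist_force: [-0.4, 0.8, 0.6]
gripper_width: 0.006
gripper_force: 0.0
time_s: 6.15
tcp_pos: [0.499, -0.287, 0.0259]
ee_rot: [[-0.064, -0.998, -0.0], [-0.998, 0.064, 0.0], [-0.0, 0.0, -1.0]]
wrist_force: [0.9, -0.4, -0.2]
gripper_width: 0.001
gripper_force: 0.0
[ 0.49897789 -0.2870133   0.02586183] [[288.10320937 148.95044656]
 [287.80208074 141.76417866]]
```

View pics/p5.png

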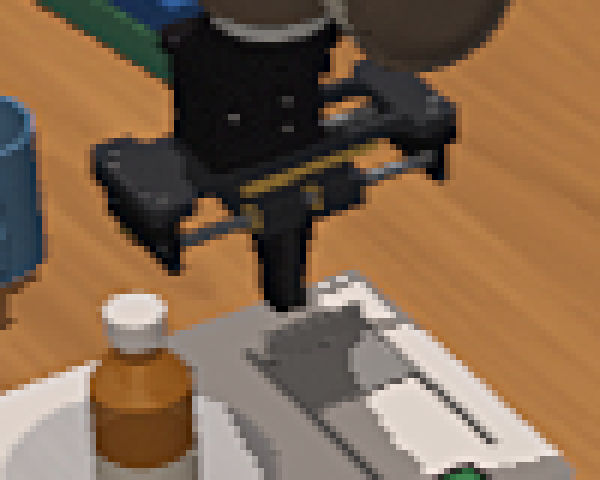

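The drawn tip is now at px (287.5,141.6), just at the housing top, so the offset is about 30 mm. I'll touch down once to pin it.

```bash
python3 -m handwheel '[[[0,0,0,0,0,0.001,0],[0,0,0,0,0,0,0]]]'
python3 -m handwheel '[[[0,0,0,0,0,0.001,0],[0,0,0,0,0,0,0]]]'
python3 -m handwheel '[[[0,0,0,0,0,0.001,0],[0,0,0,0,0,0,0]]]'
```

```text
time_s: 6.4
tcp_pos: [0.499, -0.287, 0.0249]
ee_rot: [[-0.064, -0.998, -0.0], [-0.998, 0.064, 0.0], [-0.0, 0.0, -1.0]]
wrist_force: [-0.2, 1.1, 0.6]
gripper_width: 0.007
gripper_force: 0.0
time_s: 6.6
tcp_pos: [0.499, -0.287, 0.0239]
ee_rot: [[-0.064, -0.998, -0.0], [-0.998, 0.064, 0.0], [-0.0, 0.0, -1.0]]
wrist_force: [-0.8, 0.5, 0.3]
gripper_width: 0.008
gripper_force: 0.0
time_s: 6.8
tcp_pos: [0.499, -0.287, 0.0229]
ee_rot: [[-0.064, -0.998, -0.0], [-0.998, 0.064, 0.0], [-0.0, 0.0, -1.0]]
wrist_force: [0.3, -0.0, 0.0]
gripper_width: 0.007
gripper_force: 0.0
```

```bash
python3 -m handwheel '[[[0,0,0,0,0,0.001,0],[0,0,0,0,0,0,0]]]'
python3 -m handwheel '[[[0,0,0,0,0,0.001,0],[0,0,0,0,0,0,0]]]'
python3 -m handwheel '[[[0,0,0,0,0,0.001,0],[0,0,0,0,0,0,0]]]'
```

```text
time_s: 7.0
tcp_pos: [0.499, -0.287, 0.0219]
ee_rot: [[-0.064, -0.998, -0.0], [-0.998, 0.064, 0.0], [-0.0, 0.0, -1.0]]
wrist_force: [-0.3, -0.1, 0.4]
gripper_width: 0.001
gripper_force: 0.0
time_s: 7.2
tcp_pos: [0.4989, -0.287, 0.0209]
ee_rot: [[-0.064, -0.998, -0.0], [-0.998, 0.064, 0.0], [-0.0, 0.0, -1.0]]
wrist_force: [0.1, 0.2, -0.7]
gripper_width: 0.006
gripper_force: 0.0
time_s: 7.4
tcp_pos: [0.499, -0.287, 0.0199]
ee_rot: [[-0.064, -0.998, -0.0], [-0.998, 0.064, 0.0], [-0.0, 0.0, -1.0]]
wrist_force: [-0.5, 0.7, -0.4]
gripper_width: 0.009
gripper_force: 0.0
```

```bash
python3 - <<'E'
from h import *
p=r.sense()["tcp_pos"]
a=cams.capture("scene");d=a.max(2)[100:165,280:296]<45
for v in range(30,60):print(v+100,''.join('#' if q else '.' for q in d[v]))
for dz in(.03,.035,.04,.045):print(dz,proj("scene",p+[[.015,.0095,dz],[.015,-.0095,dz],[-.015,.0095,dz]]).round(1).tolist())
E
```

```text
130 ..##########....
131 ..##########....
132 ...########.....
133 ...########.....
134 ...########.....
135 ....#######.....
136 ....#######.....
137 ....######......
138 ....#######.....
139 ....#######.....
140 ....#######.....
141 .....######.....
142 ......####......
143 ................
144 ................
145 ................
146 ................
147 ................
148 ................
149 ................
150 ................
151 ................
152 ................
153 ................
154 ................
155 ................
156 ................
157 ................
158 ................
159 ................
0.03 [[285.8, 146.1], [282.6, 143.4], [293.1, 143.0]]
0.035 [[285.7, 144.9], [282.6, 142.2], [293.1, 141.8]]
0.04 [[285.7, 143.6], [282.5, 141.0], [293.0, 140.6]]
0.045 [[285.6, 142.4], [282.4, 139.8], [293.0, 139.4]]
```

```bash
python3 -m handwheel '[[[0,0,0,0,0,0.001,0],[0,0,0,0,0,0.001,0],[0,0,0,0,0,0,0]]]'
python3 -m handwheel '[[[0,0,0,0,0,0.001,0],[0,0,0,0,0,0,0]]]'
python3 -m handwheel '[[[0,0,0,0,0,0.001,0],[0,0,0,0,0,0,0]]]'
```

```text
time_s: 7.75
tcp_pos: [0.4989, -0.287, 0.0179]
ee_rot: [[-0.064, -0.998, -0.0], [-0.998, 0.064, 0.0], [-0.0, 0.0, -1.0]]
wrist_force: [0.4, -0.8, 0.2]
gripper_width: 0.007
gripper_force: 0.0
time_s: 7.95
tcp_pos: [0.4992, -0.2871, 0.017]
ee_rot: [[-0.064, -0.998, 0.0], [-0.998, 0.064, -0.0], [0.0, -0.0, -1.0]]
wrist_force: [-0.3, 1.0, 0.8]
gripper_width: 0.008
gripper_force: 0.0
time_s: 8.15
tcp_pos: [0.4992, -0.2871, 0.017]
ee_rot: [[-0.064, -0.998, 0.0], [-0.998, 0.064, -0.0], [0.0, -0.0, -1.0]]
wrist_force: [-1.8, 0.8, 4.5]
gripper_width: 0.004
gripper_force: 2.6
```

```bash
python3 -m handwheel '[[[0,0,0,0,0,0.001,0],[0,0,0,0,0,0,0]]]'
python3 -m handwheel '[[[0,0,0,0,0,0.001,0],[0,0,0,0,0,0,0]]]'
```

```text
time_s: 8.35
tcp_pos: [0.4992, -0.2871, 0.0169]
ee_rot: [[-0.063, -0.998, 0.0], [-0.998, 0.063, -0.001], [0.001, -0.0, -1.0]]
wrist_force: [-2.5, 2.2, 9.9]
gripper_width: 0.004
gripper_force: 5.1
time_s: 8.55
tcp_pos: [0.4992, -0.2871, 0.0169]
ee_rot: [[-0.063, -0.998, 0.0], [-0.998, 0.063, -0.001], [0.001, -0.0, -1.0]]
wrist_force: [-4.3, 4.4, 14.9]
gripper_width: 0.004
gripper_force: 7.7
```

Contact comes at reported z 0.017 for the 0.055 housing top, so the true tip is 38 mm above the reported value. Next I lift to tip z of about 0.066 (reported 0.028) and push along −tool x.

```bash
python3 -m handwheel '[[[0,0,0,0,0,-0.007,0],[0,0,0,0,0,-0.007,0],[0,0,0,-0.005,0,0,0],[0,0,0,-0.005,0,0,0],[0,0,0,-0.005,0,0,0],[0,0,0,-0.005,0,0,0],[0,0,0,0,0,0,0]]]'
python3 -m handwheel '[[[0,0,0,-0.004,0,0,0],[0,0,0,-0.004,0,0,0],[0,0,0,-0.004,0,0,0],[0,0,0,-0.004,0,0,0],[0,0,0,-0.004,0,0,0],[0,0,0,-0.004,0,0,0],[0,0,0,0,0,0,0]]]'
python3 -m handwheel '[[[0,0,0,-0.004,0,0,0],[0,0,0,-0.004,0,0,0],[0,0,0,-0.004,0,0,0],[0,0,0,-0.004,0,0,0],[0,0,0,-0.004,0,0,0],[0,0,0,0,0,0,0]]]'
```

```text
time_s: 9.25
tcp_pos: [0.5002, -0.2663, 0.0277]
ee_rot: [[-0.063, -0.998, -0.001], [-0.998, 0.063, 0.0], [-0.0, 0.001, -1.0]]
wrist_force: [0.0, 0.2, -0.2]
gripper_width: 0.009
gripper_force: 0.0
time_s: 9.95
tcp_pos: [0.502, -0.2425, 0.0281]
ee_rot: [[-0.064, -0.998, 0.0], [-0.998, 0.064, 0.0], [-0.0, -0.0, -1.0]]
wrist_force: [1.1, -0.2, -0.1]
gripper_width: 0.008
gripper_force: 0.0
time_s: 10.55
tcp_pos: [0.5033, -0.2225, 0.0281]
ee_rot: [[-0.064, -0.998, 0.0], [-0.998, 0.064, 0.0], [-0.0, -0.0, -1.0]]
wrist_force: [0.6, -0.2, -1.0]
gripper_width: 0.007
gripper_force: 0.0
```

```bash
python3 -m handwheel '[[[0,0,0,-0.003,0,0,0],[0,0,0,-0.003,0,0,0],[0,0,0,0,0,0,0]]]'
python3 -m handwheel '[[[0,0,0,-0.002,0,0,0],[0,0,0,-0.002,0,0,0],[0,0,0,0,0,0,0]]]'
python3 -m handwheel '[[[0,0,0,-0.001,0,0,0],[0,0,0,-0.001,0,0,0],[0,0,0,0,0,0,0]]]'
python3 - <<'E'
from h import *
a=cams.capture("scene")[90:190,240:360,::-1]
cv2.imwrite("pics/p6.png",cv2.resize(a,None,fx=6,fy=6,interpolation=0))
E
```

```text
time_s: 10.85
tcp_pos: [0.5036, -0.2168, 0.028]
ee_rot: [[-0.064, -0.998, 0.0], [-0.998, 0.064, 0.0], [-0.0, -0.0, -1.0]]
wrist_force: [-0.2, 0.0, -1.0]
gripper_width: 0.004
gripper_force: 0.0
time_s: 11.15
tcp_pos: [0.5038, -0.2147, 0.0282]
ee_rot: [[-0.064, -0.998, -0.0], [-0.998, 0.064, -0.002], [0.002, 0.0, -1.0]]
wrist_force: [-0.0, -7.3, -0.5]
gripper_width: 0.006
gripper_force: 3.9
time_s: 11.45
tcp_pos: [0.5038, -0.2145, 0.0283]
ee_rot: [[-0.064, -0.998, -0.0], [-0.998, 0.064, -0.004], [0.004, 0.0, -1.0]]
wrist_force: [0.2, -14.8, -2.2]
gripper_width: 0.009
gripper_force: 7.6
```

View pics/p6.png

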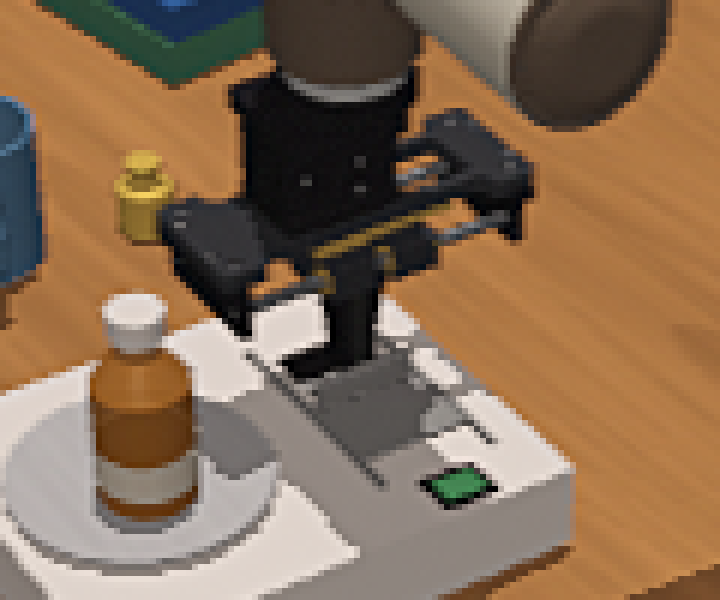

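The cover hit its stop (7–15 N, finger at scale y about −0.019, as expected for fully open). The image shows the dark well exposed and the bottle standing. The well centre is 22.5 mm back, so I back off and go in.

```bash
python3 -m handwheel '[[[0,0,0,0.006,0,0,0],[0,0,0,0.007,0,0,0],[0,0,0,0.007,0,0,0],[0,0,0,0.0058,0,0,0],[0,0,0,0,0,0,0],[0,0,0,0,0,0,0]]]'
python3 -m handwheel '[[[0,0,0,0,0,0.005,0],[0,0,0,0,0,0.005,0],[0,0,0,0,0,0.003,0],[0,0,0,0,0,0.003,0],[0,0,0,0,0,0,0]]]'
python3 -m handwheel '[[[0,0,0,0,0,0.004,0],[0,0,0,0,0,0.004,0],[0,0,0,0,0,0.002,0],[0,0,0,0,0,0,0]]]'
```

```text
time_s: 12.1
tcp_pos: [0.5023, -0.2369, 0.028]
ee_rot: [[-0.064, -0.998, -0.0], [-0.998, 0.064, 0.0], [-0.0, 0.0, -1.0]]
wrist_force: [0.6, -0.1, 0.0]
gripper_width: 0.001
gripper_force: 0.0
time_s: 12.6
tcp_pos: [0.5019, -0.2368, 0.0114]
ee_rot: [[-0.064, -0.998, -0.001], [-0.998, 0.064, 0.0], [-0.0, 0.001, -1.0]]
wrist_force: [0.5, 0.6, -0.3]
gripper_width: 0.004
gripper_force: 0.0
time_s: 13.0
tcp_pos: [0.502, -0.2369, 0.0016]
ee_rot: [[-0.064, -0.998, -0.001], [-0.998, 0.064, 0.0], [-0.0, 0.001, -1.0]]
wrist_force: [0.7, -1.2, 0.1]
gripper_width: 0.007
gripper_force: 0.0
```

Well inside the well with no contact. Key top expected at reported −0.001, fully down at −0.006.

```bash
python3 -m handwheel '[[[0,0,0,0,0,0.002,0],[0,0,0,0,0,0.002,0],[0,0,0,0,0,0.002,0],[0,0,0,0,0,0.0015,0],[0,0,0,0,0,0,0],[0,0,0,0,0,0,0]]]'
python3 -m handwheel '[[[0,0,0,0,0,0.0015,0],[0,0,0,0,0,0,0],[0,0,0,0,0,0,0]]]'
```

```text
time_s: 13.6
tcp_pos: [0.5025, -0.237, -0.0052]
ee_rot: [[-0.064, -0.998, 0.0], [-0.998, 0.064, -0.0], [0.0, -0.001, -1.0]]
wrist_force: [-0.3, -0.7, 4.3]
gripper_width: 0.005
gripper_force: 1.7
time_s: 13.9
tcp_pos: [0.5025, -0.237, -0.0061]
ee_rot: [[-0.064, -0.998, 0.001], [-0.998, 0.064, -0.0], [0.0, -0.001, -1.0]]
wrist_force: [-2.0, 1.0, 7.8]
gripper_width: 0.001
gripper_force: 3.8
```

Force above 4 N at the expected depth means the key is on its stop. I'll press 0.5 mm more, hold 1.2 s, then withdraw.

```bash
python3 -m handwheel '[[[0,0,0,0,0,0.0005,0],[0,0,0,0,0,0,0],[0,0,0,0,0,0,0],[0,0,0,0,0,0,0],[0,0,0,0,0,0,0],[0,0,0,0,0,0,0],[0,0,0,0,0,0,0],[0,0,0,0,0,0,0],[0,0,0,0,0,0,0],[0,0,0,0,0,0,0],[0,0,0,0,0,0,0],[0,0,0,0,0,0,0]]]'
python3 -m handwheel '[[[0,0,0,0,0,-0.003,0],[0,0,0,0,0,-0.005,0],[0,0,0,0,0,-0.01,0],[0,0,0,0,0,-0.02,0],[0,0,0,0,0,-0.03,0],[0,0,0,0,0,-0.03,0],[0,0,0,0,0,-0.04,0],[0,0,0,0,0,-0.04,0],[0,0,0,0,0,0,0],[0,0,0,0,0,0,0]]]'
python3 -m handwheel '[[[0,0,0,0.04,0.01,0,0],[0,0,0,0.04,0.01,0,0],[0,0,0,0.04,0.01,0,0],[0,0,0,0.04,0.01,0,0],[0,0,0,0.04,0.01,0,0],[0,0,0,0,0,0,0],[0,0,0,0,0,0,0]]]'
python3 - <<'E'
from h import *
a=cams.capture("scene")[110:220,210:350,::-1];b=cams.capture("top")[150:245,325:425,::-1]
a=cv2.resize(a,None,fx=3,fy=3);b=cv2.resize(b,(380,330))
cv2.imwrite("pics/p7.png",np.hstack([a,b]))
E
```

```text
time_s: 15.1
tcp_pos: [0.5026, -0.2371, -0.0062]
ee_rot: [[-0.064, -0.998, 0.001], [-0.998, 0.064, -0.0], [0.0, -0.001, -1.0]]
wrist_force: [-1.7, 1.9, 10.4]
gripper_width: 0.004
gripper_force: 5.1
time_s: 16.1
tcp_pos: [0.5025, -0.2368, 0.1717]
ee_rot: [[-0.065, -0.998, 0.002], [-0.998, 0.065, 0.0], [-0.0, -0.002, -1.0]]
wrist_force: [-0.5, -0.1, -1.3]
gripper_width: 0.001
gripper_force: 0.0
time_s: 16.8
tcp_pos: [0.4381, -0.4334, 0.1684]
ee_rot: [[-0.067, -0.998, -0.003], [-0.998, 0.067, 0.003], [-0.002, 0.003, -1.0]]
wrist_force: [0.4, 0.4, 0.8]
gripper_width: 0.003
gripper_force: 0.0
```

View pics/p7.png

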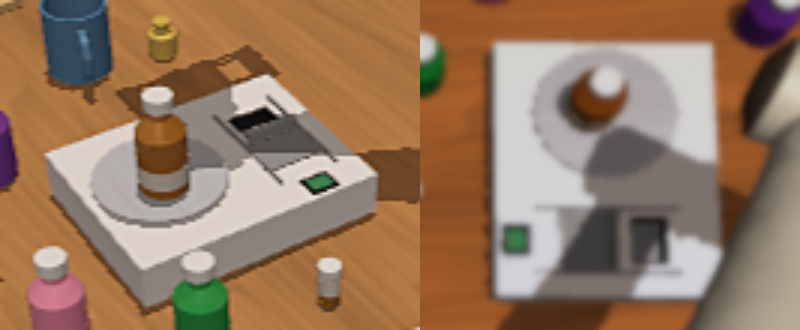

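The cover is fully open with the well exposed, the bottle is in place, and the arm is clear of everything. The key held at its stop with 8–10 N for 1.2 s. Handing in.

```bash
python3 -c "
from station import r
print(r.finish_job())"
```

```text
the job is handed in; nothing more can be done
None
```

I pushed the bottle scale's cover fully open to its stop, held the tare key at the bottom for just over a second, then let it up and handed the job in with the arm clear; `finish_job` returned no verdict.

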